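# Knock the stuck suede eraser out of its slip case

### The arm

A 7-joint arm with a two-finger parallel gripper is mounted at the origin on the work surface. World frame = base frame: x ahead of the robot, y to its left, z up, the work surface at z = 0. Lengths are in m, angles in rad, forces in N, time in s.
With the tool pointing down it reaches from about 0.4 to 0.85 m from the base axis. Payload 10.4 kg.
Tool frame: the origin (TCP) lies midway between the tips of the shut fingers; the grasp point (between the pads) lies 19 mm behind it; z points along the fingers, y is the line along which they close (so a half turn about z gives the same grasp; the last joint's range is limited). The gripper opens to 85 mm and grips with 20 to 120 N. Pads are 22 mm wide; open, the fingers measure 114 mm over their backs; the gripper's body (76 mm by 85 mm) begins 54 mm behind the grasp point. The pads swing forward as they close: fully open they stand 13 mm farther back than shut.
Start: joints at [1.251, 0.332, -0.065, 1.46, 0.022, 1.35, -0.088], TCP at [0.183, -0.598, 0.231] pointing down, gripper open.
Joint ranges: [-2.6, 2.6], [-0.5, 2.12], [-1.47, 1.34], [0.16, 2.42], [-1.27, 4.41], [0.06, 2.06], [-2.6, 2.6]. Speed limits (rad/s): [2.22, 2.22, 2.79, 2.79, 3.14, 3.14, 3.14].

### API

Orientations are given as a unit quaternion [x, y, z, w].
In Python, from workcell import monitor, eyes, manip gives the robot as it stands.
- The arm moves only by the tool send_rows, never from a script. Its arguments are lists of equal length, an entry for each row: "offset": the shift along the tool's x, y, z in mm, a list of three; "roll": the turn about the tool's z in rad. In form: {"offset": [[tx, ty, tz], ...], "roll": [roll, ...]}. A call has exactly 5 rows; each row is the pose to reach, as a shift and turn from the pose commanded when the call began, along the tool's axes at that moment; what a row does not reach only later rows make up. A row lasts 1/12 s, in which the tool goes at most 41.7 mm and 7.16 degrees, less where a joint would pass 70% of its speed; a pose out of reach is approached as far as the arm can. A call with a gripper value outside its range is refused whole. "jaw" is the opening, from 0 (shut) to 1 (fully open), set as the call begins (left out, the last holds). The fingers move at their own pace and stop on an object; "newtons" is the grip in N (left out, the last holds). Time passes only in rows, so rows that repeat a pose let the fingers close, or fill a call up. It gives the time, the measured TCP pose, the force and the opening at its end, in the units of the state.
- monitor.get_obs(): the state, without advancing time (a new reading comes with each control period).
- eyes.camera(name): name is "side" or "top"; returns (picture, depth): 384x512x3 uint8, blue, green, red; 384x512 float32, m along the optical axis (not along the pixel's ray), 0 where there is no reading.
- eyes.camera_params(name): a dict with "fovy" (degrees; the focal length in pixels is half the picture's height over the tangent of half this angle, whatever the lens; pixels are square), "cx", "cy" (the principal point, pixels), "R" (3x3) and "t" (3): a world point X has camera coordinates R X + t. Camera axes: x right, y down, z forward; pixel columns grow to the right and rows downward; lengths in m; the calibration is good to about 2 mm. A picture is of the moment at which its call begins. camera_params takes no time and is no camera call.
- manip.hand_in(): hands the job in, once; it reports no verdict.
The state is a dict: "clock": time; "joint_pos": joint angles; "joint_velocities": joint speeds; "tau": joint torques, N m; "position": TCP position; "ee_rot": TCP orientation; "ft_force": force on the tool from outside, world axes, zero at the start; "torque": the same for the moment, N m; "grip_width": opening from 0.0 (shut) to 1.0 (fully open).
Only numpy, scipy, OpenCV 4.12 (cv2) and the standard library are available. Lean on these libraries where they do the work, as an engineer would, in place of code of your own. Each camera call takes 0.05 s, during which the arm holds its last target. There are 200 camera calls.

### The job

The suede eraser has slipped down inside its slip case, behind the spring tongue. Pick the case up, turn it mouth down over the steel tray and tap its mouth on the bottom of the tray until the eraser is shaken loose and drops out into the tray, then lay the empty case back flat on the tiles, tongue side up, clear of the tray. Leave the other things on the sill where they are.

Things in the scene. Friction and masses are not known exactly. Their poses are not given: they have to be found in the camera images.
- case_center (a point): Clear smooth plastic slip case, a flat box 80 long x 46 wide x 28 mm high, walls 3 mm, 0.05 kg, a low lip round the mouth, loose, lying flat on the tiles, open at one end only. Origin at its centre, 14 mm above its underside. +x points to the closed end, +y across the width, +z to the top (tongue) face, which is up as it lies. At the start the mouth (-x end) faces roughly towards the robot.
- case_mouth (a point): Centre of the case's mouth, 40 mm from the case's centre along the case's -x; axes as the case's. The opening is 40 x 22 mm.
- case_grip (a point): Good place to grip the case across its 46 mm width: mid-height, 22 mm from the centre towards the closed end; the side walls are plain there. Axes as the case's.
- rib (a point): The tongue's cross rib, 22.5 mm from the case's centre towards the mouth, in its top face. The spring tongue, 20 mm wide, runs from there back to 4 mm beyond the centre. The rib stands 2 mm above the top face and reaches 3 mm below the inner ceiling, in front of the eraser.
- eraser_center (a point): Suede eraser, a tan block 54 x 38 x 21 mm, 0.056 kg, at first in the case against its closed end (its centre 9 mm from the case's towards that end). Origin at its centre, x along its length. The rib holds it in even mouth down; a brisk tap (0.1 to 0.3 m/s), perhaps several, makes it spring past. Then it slides easily out by its weight as the case is lifted mouth down; it may end lying or on end.
- tray: Shallow rectangular steel tray, 160 mm (its x) by 210 mm (its y), rim 16 mm high, wall and floor 4 mm thick, fixed to the sill. Origin at the centre of its underside, on the tiles; z up.
- jar: Bystander: closed clear glass jar with a red twist cap, 74 mm across, 107 mm high; origin under its centre.
- brush: Bystander: suede brush lying bristles up, wooden back 150 x 42 x 22 mm, brass bristles to 35 mm high; origin under its centre, x along its length.
- guard: Bystander: horseshoe-shaped plastic heel guard, about 65 x 63 x 34 mm; origin on its underside amid the horseshoe.
- stand: Bystander: white compact shoe stand, base 85 x 150 mm, sloping deck about 93 mm high; origin under its centre.
- polish: Bystander: round flat polish tin, 75 mm across, 23 mm high; origin under its centre.
- mug: Bystander: white mug, 80 mm across, 85 mm high, handle at its +y; origin under its centre.
- horn: Bystander: flat steel shoehorn, 188 x 36 x 3.5 mm; origin under its centre, x along its length.
Things that resemble listed ones, but are neither listed nor needed, are in the scene too. There is more than one size of the part that bears case_center; the job needs the largest.

How it is judged:
By the outcome, as a careful person would: the job done as asked, in the order asked, and still so for the second after the job is handed in, with the robot touching nothing.
It also fails if it takes over 48 s, if anything falls off the work surface, if the arm or the gripper's body presses on something with over 40 N, if the wrist force passes 120 N, or if a joint passes its speed limit or range.

## Working session

There is one attempt and no reset: what is moved stays moved. The work goes in short steps, Python scripts to look and compute and a tool call to move; the robot and the scene stay as the last step left them, time stands still between calls to the robot, and variables do not carry over. Pictures are saved under pics/ and viewed, on a budget of 10 in all, crops included, one or two more only if the job needs it, and the job is handed in when it is done.

Besides the shell and the picture viewer there is one more tool, called after "Request:" by a JSON object that holds its "fn" and its "kwargs", one argument or row to a line. send_rows: Moves the arm, as the interface text tells. Its arguments: {"type":"object","properties":{"offset":{"type":"array"},"roll":{"type":"array"},"jaw":{"type":"number"},"newtons":{"type":"number"}},"required":["offset","roll"]}

```bash
ls; mkdir -p pics; python3 - <<'E'
from workcell import monitor, eyes, manip
import cv2,json,numpy as np
for n in("top","side"):
    p,d=eyes.camera(n); cv2.imwrite(f"pics/{n}0.png",p); np.save(f"pics/{n}0.npy",d)
    print(n,eyes.camera_params(n))
o=monitor.get_obs(); print({k:np.round(v,3).tolist() for k,v in o.items()})
E
```

```text
pics
top {'fovy': 52.38169140761609, 'cx': 243.06453895957102, 'cy': 191.4013469405562, 'R': array([[-0.02527501, -0.99964456,  0.00848109],
       [-0.98428217,  0.02340149, -0.17504566],
       [ 0.17478497, -0.01277207, -0.98452379]]), 't': array([0.01187305, 0.59764447, 1.01776444])}
side {'fovy': 56.27805013764073, 'cx': 255.32467767875116, 'cy': 187.65932141861327, 'R': array([[ 0.98192244, -0.18907653,  0.00885374],
       [-0.09216766, -0.51845806, -0.85012138],
       [ 0.16532829,  0.83393723, -0.52651234]]), 't': array([-0.57043861,  0.09000154,  0.85109213])}
{'clock': 0.1, 'joint_pos': [1.251, 0.333, -0.065, 1.461, 0.022, 1.35, -0.089], 'joint_velocities': [-0.001, -0.001, 0.001, -0.002, -0.001, -0.001, -0.0], 'tau': [0.003, -62.675, 0.05, -39.243, 0.016, 0.007, -0.0], 'position': [0.183, -0.597, 0.231], 'ee_rot': [0.989, 0.148, -0.0, -0.001], 'ft_force': [-0.129, -0.486, -0.033], 'torque': [-0.026, 0.04, 0.026], 'grip_width': 1.001}
```

View pics/top0.png

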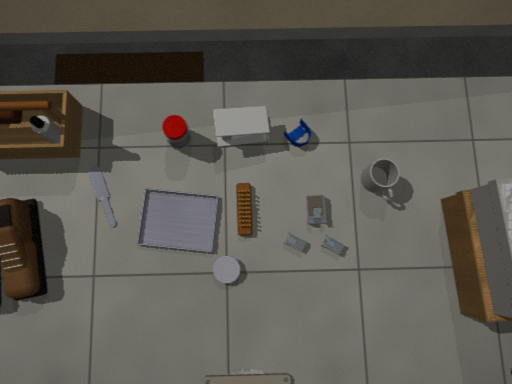

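View pics/side0.png

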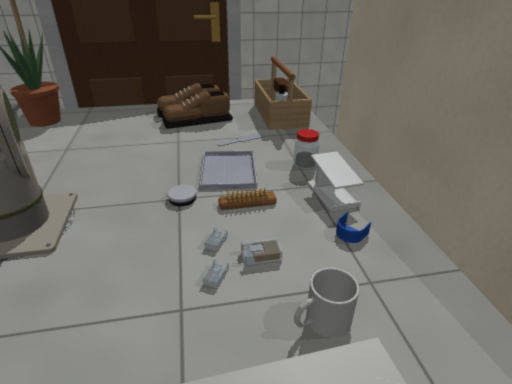

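The top view shows the robot base at the bottom (247,380) and the tray at (179,221). There are three clear cases: a large one at (316,210) with a tan filling, and small ones at (296,243) and (334,245). In the side view they are at (262,253), (216,238) and (216,273). I choose the large one and check it in one close crop of both views.

```bash
cat > h.py <<'E'
import numpy as np,cv2
from workcell import eyes
P={n:eyes.camera_params(n) for n in("top","side")}
def f(n): return 192/np.tan(np.radians(P[n]["fovy"]/2))
def ray(n,u,v):
    p=P[n]; d=p["R"].T@np.array([(u-p["cx"])/f(n),(v-p["cy"])/f(n),1]); return -p["R"].T@p["t"],d
def onz(n,u,v,z):
    o,d=ray(n,u,v); return o+d*(z-o[2])/d[2]
def proj(n,X):
    p=P[n]; c=p["R"]@np.array(X)+p["t"]; return np.array([p["cx"]+f(n)*c[0]/c[2],p["cy"]+f(n)*c[1]/c[2]])
E
python3 - <<'E'
from h import *
a=cv2.imread("pics/top0.png")[185:260,275:355]; b=cv2.imread("pics/side0.png")[220:295,195:295]
a=cv2.resize(a,None,fx=5,fy=5,interpolation=2); b=cv2.resize(b,None,fx=4,fy=5,interpolation=2)
cv2.imwrite("pics/c0.png",np.hstack([a,b]))
for n,u,v in (("top",316,210),("side",262,253),("top",179,221),("top",228,270)): print(n,onz(n,u,v,.02))
E
```

```text
top [ 0.5456611  -0.20662051  0.02      ]
side [ 0.55254241 -0.2201362   0.02      ]
top [0.52407733 0.17732485 0.02      ]
top [0.38677286 0.04338769 0.02      ]
```

View pics/c0.png

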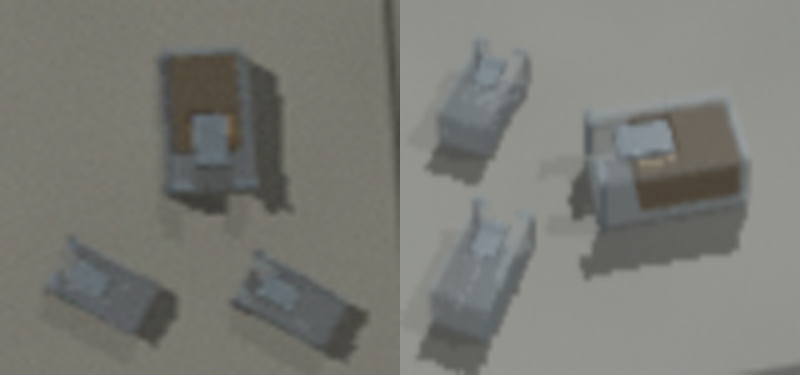

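The crop confirms it: the large case holds the tan eraser, its mouth is toward the robot, and its tongue is up. In the original top image its top-face corners are about (308,195), (324,195), (309,223) and (326,223). The other two are small empty cases. Next I measure the case and tray.

```bash
python3 - <<'E'
from h import *
c=lambda x,y:(275+x/5,185+y/5)
s=lambda x,y:(195+(x-400)/4,220+y/5)
for nm,p in dict(cl=(165,52),cr=(241,52),ml=(168,190),mr=(256,190)).items(): print("top",nm,onz("top",*c(*p),.028)[:2].round(4))
for nm,p in dict(cl=(733,95),cr=(747,160),ml=(590,113),mr=(604,165)).items(): print("side",nm,onz("side",*s(*p),.028)[:2].round(4))
for n,(y0,y1,x0,x1) in dict(top=(185,235,295,340),side=(235,275,240,295)).items():
    im=cv2.imread(f"pics/{n}0.png").astype(int)[y0:y1,x0:x1]
    m=((im[...,2]-im[...,0])>25).astype(np.uint8); v,u=np.nonzero(m)
    pts=np.array([onz(n,a+x0,b+y0,.024)[:2] for a,b in zip(u,v)])
    print(n,len(u),pts.mean(0),cv2.minAreaRect((pts*1000).astype(np.float32)))
# tray
d=np.load("pics/top0.npy"); im=cv2.imread("pics/top0.png").astype(int)
print(d[205:215:5,100:140:10], )
V,U=np.mgrid[180:262,130:230]; m=(im[180:262,130:230,0]-im[180:262,130:230,2])>8
m=cv2.morphologyEx(m.astype(np.uint8),cv2.MORPH_OPEN,np.ones((5,5)))
k,l,st,ce=cv2.connectedComponentsWithStats(m); print(st)
i=1+st[1:,4].argmax(); pts=np.array([onz("top",u,v,.004)[:2] for u,v in zip(U[l==i],V[l==i])])
print(cv2.minAreaRect((pts*1000).astype(np.float32)))
E
```

```text
top cl [ 0.5864 -0.1849]
top cr [ 0.5854 -0.2276]
top ml [ 0.5089 -0.1824]
top mr [ 0.5077 -0.2312]
side cl [ 0.5942 -0.1917]
side cr [ 0.5912 -0.2331]
side ml [ 0.5164 -0.1895]
side mr [ 0.5183 -0.2229]
top 8 [ 0.54322231 -0.21342182] ((544.185302734375, -207.1647186279297), (25.203706741333008, 14.092363357543945), 86.54660034179688)
side 1 [ 0.54605965 -0.22035916] ((546.0596313476562, -220.35916137695312), (0.0, 0.0), 0.0)
[[1.1133192 1.1127124 1.1134807 1.1164187]
 [1.1091269 1.1120538 1.1130606 1.1113997]]
[[   0    0  100   82 8175]
 [  72   51    5    5   25]]
((490.1935119628906, 109.45396423339844), (11.432540893554688, 11.216886520385742), 88.58809661865234)
```

Request:
{"fn": "send_rows", "kwargs": {
  "offset": [
    [34.5, -18.3, 0],
    [69, -36.6, 0],
    [103.5, -54.9, 0],
    [138, -73.2, 0],
    [172.5, -91.5, 0]
  ],
  "roll": [0.06, 0.12, 0.18, 0.24, 0.297],
  "jaw": 1,
  "newtons": 20
}}

```text
clock: 0.52
position: [0.3219, -0.4581, 0.231]
ee_rot: [1.0, -0.002, -0.0, -0.0]
ft_force: [0.9, -0.8, 0.1]
grip_width: 1.001
```

Request:
{"fn": "send_rows", "kwargs": {
  "offset": [
    [28, -28, 0],
    [56, -56, 0],
    [84, -84, 0],
    [112, -112, 0],
    [140, -140, 0]
  ],
  "roll": [0, 0, 0, 0, 0]
}}

```text
clock: 0.93
position: [0.4619, -0.3181, 0.2312]
ee_rot: [1.0, -0.0, -0.0, 0.0]
ft_force: [-0.1, -0.7, 0.2]
grip_width: 0.999
```

Request:
{"fn": "send_rows", "kwargs": {
  "offset": [
    [26, -26, 20],
    [52, -52, 40],
    [78, -78, 60],
    [100, -100, 80],
    [112, -113, 100]
  ],
  "roll": [0, 0, 0, 0, 0]
}}

```text
clock: 1.35
position: [0.5753, -0.2025, 0.13]
ee_rot: [1.0, 0.002, 0.0, -0.001]
ft_force: [0.3, 0.5, -0.2]
grip_width: 1.002
```

```bash
python3 - <<'E'
from h import *
from workcell import monitor
ims=[]
for n,r in (("top",(150,270,260,380)),("side",(130,290,170,330))):
    p,d=eyes.camera(n); a=p[r[0]:r[1],r[2]:r[3]]; ims.append(cv2.resize(a,(400,400),interpolation=2)); cv2.imwrite(f"pics/{n}1.png",p); np.save(f"pics/{n}1.npy",d)
cv2.imwrite("pics/c1.png",np.hstack(ims))
o=monitor.get_obs(); print(o["position"],o["ee_rot"],o["clock"])
X=o["position"]
for n in P:print(n,proj(n,X))
# depth test: floor pixels near the case
for n in P:
    d=np.load(f"pics/{n}0.npy")
    for u,v in ((100,300),(280,290),(400,230)):
        p=P[n]; z=np.median(d[v-2:v+3,u-2:u+3]); o_,r=ray(n,u,v); print(n,(o_+r*z).round(4))
E
```

```text
[ 0.57309077 -0.20183043  0.12717981] [ 0.99999076  0.0028624  -0.00247149 -0.00204233] 1.45
top [321.59235815 193.98045023]
side [271.27943816 204.68715615]
top [0.3149 0.395  0.001 ]
top [ 3.286e-01 -9.830e-02  2.000e-04]
top [ 4.852e-01 -4.461e-01  1.000e-04]
side [ 2.360e-01 -2.699e-01  1.000e-04]
side [ 5.702e-01 -3.065e-01 -4.000e-04]
side [ 0.8961 -0.1779 -0.0009]
```

View pics/c1.png

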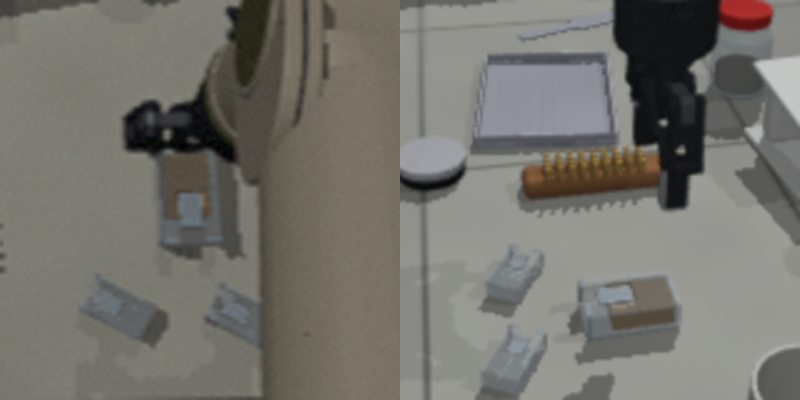

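The left half shows the left finger at top px (303,187), over the closed end of the case. The right half shows the near fingertip at side px (279,212), above and in line with the case. I refine the case pose from depth points in both views and check the fingertip position for camera bias.

```bash
python3 - <<'E'
from h import *
def cloud(n,tag,r):
    d=np.load(f"pics/{n}{tag}.npy"); V,U=np.mgrid[r[0]:r[1],r[2]:r[3]]; p=P[n]; z=d[r[0]:r[1],r[2]:r[3]]
    C=np.stack([(U-p["cx"])/f(n)*z,(V-p["cy"])/f(n)*z,z],-1)-p["t"]; return (C@p["R"]).reshape(-1,3)
for n,r in (("top",(188,232,298,335)),("side",(232,276,235,295))):
    X=cloud(n,0,r); m=(X[:,2]>.019)&(X[:,2]<.036)&(abs(X[:,0]-.55)<.06)&(abs(X[:,1]+.21)<.045); q=X[m]
    print(n,m.sum(),np.percentile(q,[2,50,98],axis=0).round(4).tolist(),cv2.minAreaRect((q[:,:2]*1000).astype(np.float32)))
# tray rim, top
X=cloud("top",0,(180,262,128,230)); q=X[(X[:,2]>.010)&(X[:,2]<.022)]; print("tray rim",len(q),cv2.minAreaRect((q[:,:2]*1000).astype(np.float32)))
X=cloud("side",0,(140,195,192,262)); q=X[(X[:,2]>.010)&(X[:,2]<.022)]; print("tray rim side",len(q),cv2.minAreaRect((q[:,:2]*1000).astype(np.float32)))
for n,X in (("top",(.573,-.147,.14)),("side",(.573,-.252,.14))): print("tip pred",n,proj(n,X))
E
```

```text
top 454 [[0.5125, -0.2303, 0.0218], [0.5533, -0.2068, 0.028], [0.5898, -0.1848, 0.0324]] ((550.3817749023438, -207.9099884033203), (79.9953842163086, 47.124759674072266), 0.31185972690582275)
side 651 [[0.5147, -0.2322, 0.0197], [0.5547, -0.2136, 0.0279], [0.5922, -0.1853, 0.0302]] ((553.8795776367188, -208.4705047607422), (80.73656463623047, 49.526702880859375), 1.175667643547058)
tray rim 443 ((515.2112426757812, 159.39625549316406), (256.0920715332031, 183.16574096679688), 82.79962158203125)
tray rim side 368 ((527.5809326171875, 152.737548828125), (277.6930847167969, 176.3037567138672), 80.21542358398438)
tip pred top [300.91446366 193.66897451]
tip pred side [277.60850253 214.13753769]
```

Request:
{"fn": "send_rows", "kwargs": {
  "offset": [
    [1, 6, 30],
    [1, 6, 65],
    [1, 6, 100],
    [1, 6, 117],
    [1, 6, 119]
  ],
  "roll": [0, 0, 0, 0, 0]
}}

```text
clock: 1.87
position: [0.5709, -0.2131, 0.0085]
ee_rot: [1.0, -0.001, -0.003, -0.001]
ft_force: [-0.5, 0.2, 0.4]
grip_width: 1.001
```

Request:
{"fn": "send_rows", "kwargs": {
  "offset": [
    [0, 0, 0],
    [0, 0, 0],
    [0, 0, 0],
    [0, 0, 0],
    [0, 0, 0]
  ],
  "roll": [0, 0, 0, 0, 0]
}}

```text
clock: 2.28
position: [0.5748, -0.2132, 0.0137]
ee_rot: [1.0, -0.0, 0.001, 0.0]
ft_force: [0.2, -0.2, 0.1]
grip_width: 0.998
```

```bash
python3 - <<'E'
from h import *
d=np.load("pics/top0.npy"); p=P["top"]; V,U=np.mgrid[180:262,128:232]; z=d[180:262,128:232]
X=(np.stack([(U-p["cx"])/f("top")*z,(V-p["cy"])/f("top")*z,z],-1)-p["t"])@p["R"]
m=((X[...,2]>.009)&(X[...,2]<.03)).astype(np.uint8)
k,l,st,ce=cv2.connectedComponentsWithStats(m,connectivity=8); print(st[st[:,4]>20])
for i in range(1,k):
    if st[i,4]>50: q=X[l==i]; print(cv2.minAreaRect((q[:,:2]*1000).astype(np.float32)))
print(X[38:44,48:54,2].mean())
E
```

```text
[[   0    0  104   82 7978]
 [   9    8   82   64  425]
 [  88   76   16    6   79]]
((529.3798828125, 180.7144775390625), (210.24005126953125, 160.39590454101562), 82.79962158203125)
((417.99884033203125, 54.86066436767578), (40.85297393798828, 13.507390022277832), 88.56990051269531)
0.004450345433354439
```

Request:
{"fn": "send_rows", "kwargs": {
  "offset": [
    [-1, -5, 5],
    [-1, -5, 12],
    [-1, -5, 12],
    [-1, -5, 12],
    [-1, -5, 12]
  ],
  "roll": [0, 0, 0, 0, 0]
}}

```text
clock: 2.7
position: [0.573, -0.2078, 0.0001]
ee_rot: [1.0, -0.0, -0.0, -0.0]
ft_force: [-0.1, 0.7, 0.5]
grip_width: 1.003
```

Request:
{"fn": "send_rows", "kwargs": {
  "offset": [
    [0, 0, 0],
    [0, 0, 0],
    [0, 0, 0],
    [0, 0, 0],
    [0, 0, 0]
  ],
  "roll": [0, 0, 0, 0, 0],
  "jaw": 0,
  "newtons": 20
}}

```text
clock: 3.12
position: [0.5732, -0.2079, 0.0005]
ee_rot: [1.0, -0.0, 0.0, 0.0]
ft_force: [0.0, 0.4, 1.3]
grip_width: 0.534
```

Request:
{"fn": "send_rows", "kwargs": {
  "offset": [
    [0, 0, 0],
    [0, 0, 0],
    [0, 0, 0],
    [0, 0, 0],
    [0, 0, 0]
  ],
  "roll": [0, 0, 0, 0, 0]
}}

```text
clock: 3.53
position: [0.5732, -0.2079, 0.0005]
ee_rot: [1.0, -0.0, 0.0, 0.0]
ft_force: [-0.2, -0.6, 2.4]
grip_width: 0.533
```

Request:
{"fn": "send_rows", "kwargs": {
  "offset": [
    [0, 0, -10],
    [0, 0, -35],
    [0, 0, -70],
    [0, 0, -105],
    [0, 0, -130]
  ],
  "roll": [0, 0, 0, 0, 0]
}}

```text
clock: 3.95
position: [0.5736, -0.2078, 0.1339]
ee_rot: [1.0, 0.0, 0.001, 0.0]
ft_force: [1.0, 0.0, -0.2]
grip_width: 0.535
```

Request:
{"fn": "send_rows", "kwargs": {
  "offset": [
    [0, 0, -10],
    [0, 0, -20],
    [0, 0, -20],
    [0, 0, -20],
    [0, 0, -20]
  ],
  "roll": [0, 0, 0, 0, 0]
}}

```text
clock: 4.37
position: [0.5721, -0.2076, 0.1485]
ee_rot: [1.0, -0.0, -0.001, -0.0]
ft_force: [0.3, 0.0, -1.6]
grip_width: 0.535
```

```bash
python3 - <<'E'
from h import *
p,d=eyes.camera("side"); cv2.imwrite("pics/side2.png",p); np.save("pics/side2.npy",d)
cv2.imwrite("pics/c2.png",cv2.resize(p[130:260,200:330],None,fx=4,fy=4,interpolation=2))
E
```

```text
(no output)
```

View pics/c2.png

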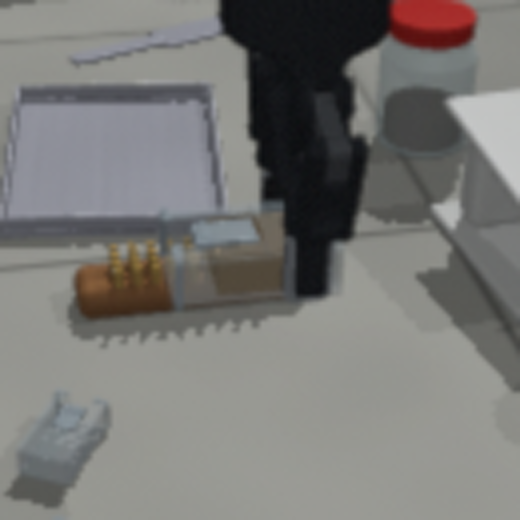

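The case is held level. It spans about (165–300, 205–310) in the crop, and it did not swing at 20 N. I carry it over the tray, aligned with it, and then try to let it pivot mouth down with a downward jerk and eased grip. A depth measure will give the tilt.

Request:
{"fn": "send_rows", "kwargs": {
  "offset": [
    [-4, -39, 0],
    [-8, -78, 0],
    [-12, -117, 0],
    [-16, -156, 0],
    [-20, -195, 0]
  ],
  "roll": [0, 0, 0, 0, 0]
}}

```text
clock: 4.83
position: [0.552, -0.0111, 0.1492]
ee_rot: [1.0, -0.0, -0.001, -0.0]
ft_force: [1.0, 0.0, -0.7]
grip_width: 0.535
```

Request:
{"fn": "send_rows", "kwargs": {
  "offset": [
    [-4, -39, 0],
    [-8, -78, 0],
    [-12, -117, 0],
    [-16, -156, 0],
    [-20, -193, 0]
  ],
  "roll": [0.025, 0.05, 0.075, 0.1, 0.126]
}}

```text
clock: 5.25
position: [0.532, 0.1822, 0.1493]
ee_rot: [0.998, -0.063, -0.001, 0.0]
ft_force: [1.8, 0.1, -0.4]
grip_width: 0.535
```

Request:
{"fn": "send_rows", "kwargs": {
  "offset": [
    [0, 0, 0],
    [0, 0, -40],
    [0, 0, 0],
    [0, 0, 40],
    [0, 0, 40]
  ],
  "roll": [0, 0, 0, 0, 0]
}}

```text
clock: 5.67
position: [0.529, 0.178, 0.103]
ee_rot: [0.998, -0.063, -0.005, 0.002]
ft_force: [-1.7, -0.6, -2.9]
grip_width: 0.538
```

```bash
cat >> h.py <<'E'
def tilt(tag,save=True):
    """cloud of the held case in a frame at the TCP: a along tool x, b along world-left, z up"""
    from workcell import monitor
    from scipy.spatial.transform import Rotation as Ro
    n="side"; im,z=eyes.camera(n); cv2.imwrite(f"pics/side{tag}.png",im); o=monitor.get_obs(); p=P[n]
    V,U=np.mgrid[0:384,0:512]
    X=(np.stack([(U-p["cx"])/f(n)*z,(V-p["cy"])/f(n)*z,z],-1)-p["t"])@p["R"]
    L=(X-o["position"])@Ro.from_quat(o["ee_rot"]).as_matrix()
    L[...,1:]*=-1
    m=(z>0)&(abs(L[...,0])<.09)&(abs(L[...,1])<.03)&(L[...,2]<.06)&(X[...,2]>.009)&(L[...,2]>-.09)
    q=L[m]; print("TCP",np.round(o["position"],4),"F",np.round(o["ft_force"],1),"w",round(float(o["grip_width"]),3),"t",o["clock"])
    for lo in np.arange(-.09,.06,.015):
        s=q[(q[:,2]>=lo)&(q[:,2]<lo+.015)]
        if len(s): print("z %.3f n %d a %.3f..%.3f b %.3f..%.3f"%(lo,len(s),*np.percentile(s[:,0],[3,97]),*np.percentile(s[:,1],[3,97])))
    return im
E
python3 -c "
from h import *
tilt(3)"
```

```text
TCP [0.5302 0.1787 0.1064] F [0.4 0.  0.3] w 0.536 t 5.7167
z -0.090 n 10 a -0.034..0.082 b -0.022..0.026
z -0.015 n 17 a -0.054..0.017 b -0.026..-0.021
z 0.000 n 112 a -0.060..0.018 b -0.028..0.004
z 0.015 n 189 a -0.059..0.019 b -0.027..0.019
z 0.030 n 12 a -0.008..0.007 b -0.030..0.024
```

Request:
{"fn": "send_rows", "kwargs": {
  "offset": [
    [0, 0, 20],
    [0, 0, 38],
    [0, 0, 38],
    [0, 0, 38],
    [0, 0, 38]
  ],
  "roll": [0, 0, 0, 0, 0],
  "jaw": 0.53,
  "newtons": 20
}}

```text
clock: 6.13
position: [0.534, 0.1806, 0.0742]
ee_rot: [0.998, -0.063, 0.001, -0.0]
ft_force: [1.0, -0.6, -1.3]
grip_width: 0.532
```

```bash
python3 -c "
from h import *
tilt(4)"
```

```text
TCP [0.5341 0.1806 0.0742] F [-0.1 -0.9 -0.8] w 0.535 t 6.1833
z -0.075 n 4 a -0.078..0.074 b 0.004..0.024
z -0.060 n 26 a -0.081..0.078 b -0.028..0.027
z 0.000 n 102 a -0.057..0.020 b -0.029..-0.020
z 0.015 n 217 a -0.058..0.020 b -0.027..0.020
z 0.030 n 18 a -0.057..0.013 b -0.029..0.024
```

Request:
{"fn": "send_rows", "kwargs": {
  "offset": [
    [0, 0, 0],
    [0, 0, 0],
    [0, 0, 0],
    [0, 0, 0],
    [0, 0, 0]
  ],
  "roll": [0, 0, 0, 0, 0],
  "jaw": 0.536
}}

```text
clock: 6.6
position: [0.5332, 0.1802, 0.0725]
ee_rot: [0.998, -0.063, 0.0, 0.0]
ft_force: [0.2, -0.4, -1.7]
grip_width: 0.538
```

```bash
python3 -c "
from h import *
tilt(5)"
```

```text
TCP [0.5331 0.1802 0.0724] F [-0.1 -0.4 -0.9] w 0.539 t 6.65
z -0.075 n 2 a -0.077..-0.077 b 0.001..0.005
z -0.060 n 28 a -0.080..0.079 b -0.024..0.028
z -0.015 n 2 a -0.010..0.011 b -0.021..-0.020
z 0.000 n 113 a -0.057..0.020 b -0.028..-0.021
z 0.015 n 211 a -0.057..0.018 b -0.027..0.022
z 0.030 n 15 a -0.057..0.013 b -0.030..0.026
```

Request:
{"fn": "send_rows", "kwargs": {
  "offset": [
    [0, 0, 0],
    [0, 0, 0],
    [0, 0, 0],
    [0, 0, 0],
    [0, 0, 0]
  ],
  "roll": [0, 0, 0, 0, 0],
  "jaw": 0.541
}}

```text
clock: 7.07
position: [0.5332, 0.1802, 0.0723]
ee_rot: [0.998, -0.063, 0.0, 0.0]
ft_force: [-0.0, 0.3, -0.6]
grip_width: 0.544
```

```bash
python3 -c "
from h import *
tilt(6)"
```

```text
TCP [0.5331 0.1802 0.0723] F [-0.6 -0.3 -0.2] w 0.537 t 7.1167
z -0.075 n 27 a -0.062..0.031 b -0.026..0.006
z -0.060 n 158 a -0.079..0.078 b -0.028..0.022
z -0.045 n 227 a -0.055..0.020 b -0.026..0.020
z 0.000 n 10 a -0.005..0.012 b -0.029..-0.027
z 0.015 n 10 a -0.007..0.012 b -0.030..-0.027
z 0.030 n 9 a -0.006..0.012 b -0.030..0.025
z 0.045 n 2 a -0.004..-0.001 b -0.029..-0.027
```

The case slid out and dropped flat in the tray, still aligned. I'll regrip lightly with only the pad tips on the upper corner of the closed end. That small patch, far from the centre of mass, should let it swing.

Request:
{"fn": "send_rows", "kwargs": {
  "offset": [
    [8, 0, 0],
    [16, 0, 0],
    [16, 0, 25],
    [16, 0, 52],
    [16, 0, 54]
  ],
  "roll": [0, 0, 0, 0, 0],
  "jaw": 0.8
}}

```text
clock: 7.53
position: [0.5473, 0.1768, 0.0141]
ee_rot: [0.998, -0.063, -0.003, 0.001]
ft_force: [-0.6, -0.1, -1.3]
grip_width: 0.801
```

Request:
{"fn": "send_rows", "kwargs": {
  "offset": [
    [0, 0, 0],
    [0, 0, 0],
    [0, 0, 0],
    [0, 0, 0],
    [0, 0, 0]
  ],
  "roll": [0, 0, 0, 0, 0],
  "jaw": 0.5,
  "newtons": 20
}}

```text
clock: 7.95
position: [0.5497, 0.1783, 0.0194]
ee_rot: [0.998, -0.063, 0.001, -0.0]
ft_force: [0.2, -0.6, -0.6]
grip_width: 0.53
```

Request:
{"fn": "send_rows", "kwargs": {
  "offset": [
    [0, 0, -8],
    [0, 0, -20],
    [0, 0, -40],
    [0, 0, -60],
    [0, 0, -60]
  ],
  "roll": [0, 0, 0, 0, 0]
}}

```text
clock: 8.37
position: [0.5514, 0.1793, 0.0836]
ee_rot: [0.998, -0.063, 0.003, -0.001]
ft_force: [1.7, 1.2, -0.7]
grip_width: 0.534
```

```bash
python3 -c "
from h import *
tilt(7)"
```

```text
TCP [0.5507 0.1789 0.0816] F [ 0.6 -0.5 -2. ] w 0.534 t 8.4167
z -0.075 n 15 a 0.057..0.061 b -0.028..0.028
z -0.015 n 114 a -0.071..0.002 b -0.026..-0.020
z 0.000 n 218 a -0.073..-0.001 b -0.028..0.019
z 0.015 n 69 a -0.073..0.012 b -0.029..0.021
z 0.030 n 14 a -0.006..0.012 b -0.029..0.025
```

Request:
{"fn": "send_rows", "kwargs": {
  "offset": [
    [0, 0, 0],
    [0, 0, 0],
    [0, 0, 0],
    [0, 0, 0],
    [0, 0, 0]
  ],
  "roll": [0, 0, 0, 0, 0],
  "jaw": 0.536
}}

```text
clock: 8.83
position: [0.5487, 0.1781, 0.0777]
ee_rot: [0.998, -0.063, -0.0, 0.0]
ft_force: [-0.4, 0.1, -1.6]
grip_width: 0.543
```

```bash
python3 -c "
from h import *
tilt(8)"
```

```text
TCP [0.5488 0.1781 0.0778] F [ 0.4  0.4 -1.3] w 0.533 t 8.8833
z -0.075 n 14 a 0.004..0.063 b -0.028..0.025
z -0.060 n 44 a -0.049..-0.017 b -0.027..-0.020
z -0.045 n 87 a -0.052..-0.009 b -0.026..0.018
z -0.030 n 92 a -0.037..0.005 b -0.026..0.016
z -0.015 n 90 a -0.021..0.020 b -0.025..0.018
z 0.000 n 22 a -0.012..0.014 b -0.029..0.018
z 0.015 n 7 a -0.006..0.011 b -0.030..0.015
z 0.030 n 13 a -0.008..0.010 b -0.029..0.024
```

Request:
{"fn": "send_rows", "kwargs": {
  "offset": [
    [0, 0, -35],
    [0, 0, -35],
    [0, 0, 0],
    [0, 0, 0],
    [0, 0, 0]
  ],
  "roll": [0, 0, 0, 0, 0]
}}

```text
clock: 9.3
position: [0.5479, 0.1778, 0.0773]
ee_rot: [0.998, -0.063, -0.002, 0.001]
ft_force: [-0.2, -0.4, -0.5]
grip_width: 0.531
```

```bash
python3 -c "
from h import *
tilt(9)"
```

```text
TCP [0.5486 0.1782 0.0784] F [-0.1  0.5  0.1] w 0.534 t 9.35
z -0.075 n 36 a -0.034..0.063 b -0.028..0.025
z -0.060 n 57 a -0.039..-0.005 b -0.025..0.019
z -0.045 n 69 a -0.031..0.001 b -0.026..0.015
z -0.030 n 70 a -0.022..0.010 b -0.028..0.017
z -0.015 n 74 a -0.016..0.023 b -0.027..0.016
z 0.000 n 25 a -0.006..0.020 b -0.029..0.020
z 0.015 n 11 a -0.009..0.011 b -0.030..0.025
z 0.030 n 13 a -0.009..0.010 b -0.030..0.024
```

It swings: the tilt went to about 50°, then about 60° after one shake. I shake it more.

Request:
{"fn": "send_rows", "kwargs": {
  "offset": [
    [0, 0, -38],
    [0, 0, -38],
    [0, 0, 0],
    [0, 0, -38],
    [0, 0, -38]
  ],
  "roll": [0, 0, 0, 0, 0]
}}

```text
clock: 9.77
position: [0.5502, 0.1791, 0.1194]
ee_rot: [0.998, -0.063, 0.001, -0.001]
ft_force: [1.4, 1.2, 1.0]
grip_width: 0.538
```

Request:
{"fn": "send_rows", "kwargs": {
  "offset": [
    [0, 0, 38],
    [0, 0, 0],
    [0, 0, 0],
    [0, 0, 38],
    [0, 0, 38]
  ],
  "roll": [0, 0, 0, 0, 0]
}}

```text
clock: 10.18
position: [0.548, 0.1777, 0.0762]
ee_rot: [0.998, -0.063, -0.001, 0.001]
ft_force: [-1.9, -1.4, -2.0]
grip_width: 0.54
```

```bash
python3 -c "
from h import *
tilt(10)"
```

```text
TCP [0.5481 0.1778 0.078 ] F [ 0.4 -1.  -0.9] w 0.538 t 10.2333
z -0.075 n 36 a -0.034..0.064 b -0.028..0.026
z -0.060 n 66 a -0.043..-0.007 b -0.028..0.018
z -0.045 n 78 a -0.036..0.002 b -0.026..0.015
z -0.030 n 70 a -0.024..0.011 b -0.027..0.015
z -0.015 n 87 a -0.015..0.023 b -0.026..0.018
z 0.000 n 14 a -0.008..0.015 b -0.030..0.009
z 0.015 n 10 a -0.008..0.011 b -0.030..0.007
z 0.030 n 9 a -0.007..0.011 b -0.030..0.024
```

Request:
{"fn": "send_rows", "kwargs": {
  "offset": [
    [0, 0, 2],
    [0, 0, 4],
    [0, 0, 6],
    [0, 0, 8],
    [0, 0, 8]
  ],
  "roll": [0, 0, 0, 0, 0]
}}

```text
clock: 10.65
position: [0.5499, 0.1783, 0.0712]
ee_rot: [0.998, -0.063, 0.001, -0.0]
ft_force: [0.4, -0.2, 3.3]
grip_width: 0.531
```

```bash
python3 -c "
from h import *
im=tilt(11)
cv2.imwrite('pics/c3.png',cv2.resize(im[110:220,180:290],None,fx=4,fy=4,interpolation=2))"
```

```text
TCP [0.5498 0.1783 0.0712] F [1.8 0.4 3.2] w 0.54 t 10.7
z -0.075 n 2 a -0.025..0.056 b -0.025..-0.020
z -0.060 n 70 a -0.048..0.062 b -0.026..0.022
z -0.045 n 76 a -0.044..-0.006 b -0.027..0.017
z -0.030 n 84 a -0.035..0.008 b -0.026..0.016
z -0.015 n 100 a -0.020..0.022 b -0.026..0.020
z 0.000 n 16 a -0.008..0.016 b -0.030..0.013
z 0.015 n 10 a -0.007..0.013 b -0.030..-0.026
z 0.030 n 14 a -0.007..0.009 b -0.029..0.026
```

View pics/c3.png

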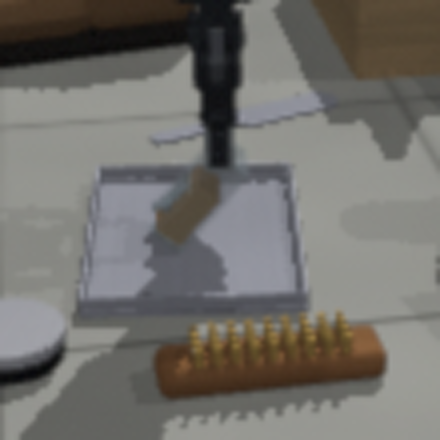

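The view shows the case leaning about 50° with the mouth edge on the tray floor at crop (160,235), and the closed corner is in the pads. I drag −x to bring it upright.

Request:
{"fn": "send_rows", "kwargs": {
  "offset": [
    [-7, 0, -1],
    [-14, 0, -2],
    [-22, 0, -3],
    [-30, 0, -3],
    [-38, 0, -3]
  ],
  "roll": [0, 0, 0, 0, 0]
}}

```text
clock: 11.12
position: [0.51, 0.1831, 0.0732]
ee_rot: [0.998, -0.063, -0.0, 0.0]
ft_force: [0.1, 0.3, -0.2]
grip_width: 0.537
```

```bash
python3 -c "
from h import *
tilt(12)"
```

```text
TCP [0.5087 0.1836 0.0731] F [-1.4  1.5 -1.4] w 0.537 t 11.1667
z -0.075 n 10 a -0.052..-0.025 b -0.026..0.006
z -0.060 n 66 a -0.055..-0.014 b -0.026..0.022
z -0.045 n 83 a -0.041..-0.002 b -0.026..0.017
z -0.030 n 78 a -0.029..0.010 b -0.026..0.018
z -0.015 n 90 a -0.017..0.025 b -0.026..0.020
z 0.000 n 24 a -0.001..0.019 b -0.030..0.016
z 0.015 n 8 a -0.006..0.015 b -0.030..-0.028
z 0.030 n 10 a -0.005..0.015 b -0.030..0.023
```

Request:
{"fn": "send_rows", "kwargs": {
  "offset": [
    [6, 0, -10],
    [12, 0, -20],
    [18, 0, -20],
    [24, 0, -20],
    [24, 0, -20]
  ],
  "roll": [0, 0, 0, 0, 0]
}}

```text
clock: 11.58
position: [0.537, 0.1793, 0.0934]
ee_rot: [0.998, -0.064, 0.001, -0.0]
ft_force: [-0.9, 0.3, -0.2]
grip_width: 0.534
```

Request:
{"fn": "send_rows", "kwargs": {
  "offset": [
    [0, 0, 0],
    [0, 0, 0],
    [0, 0, 0],
    [0, 0, 0],
    [0, 0, 0]
  ],
  "roll": [0, 0, 0, 0, 0],
  "jaw": 0.538
}}

```text
clock: 12.0
position: [0.5348, 0.18, 0.0931]
ee_rot: [0.998, -0.063, -0.0, 0.0]
ft_force: [-0.4, -0.3, -0.3]
grip_width: 0.541
```

```bash
python3 -c "
from h import *
tilt(13)"
```

```text
TCP [0.5349 0.18   0.0932] F [-0.5  0.7 -1. ] w 0.541 t 12.05
z -0.090 n 44 a -0.082..0.077 b -0.026..0.026
z -0.075 n 68 a -0.066..-0.029 b -0.023..0.015
z -0.060 n 72 a -0.053..-0.014 b -0.026..0.014
z -0.045 n 74 a -0.044..-0.005 b -0.026..0.016
z -0.030 n 90 a -0.034..0.010 b -0.027..0.018
z -0.015 n 101 a -0.019..0.022 b -0.026..0.020
z 0.000 n 19 a -0.005..0.017 b -0.030..0.017
z 0.015 n 7 a -0.008..0.011 b -0.029..-0.027
z 0.030 n 11 a -0.007..0.011 b -0.029..0.025
```

Request:
{"fn": "send_rows", "kwargs": {
  "offset": [
    [-10, 0, 0],
    [-20, 0, 0],
    [-30, 0, 0],
    [-40, 0, 0],
    [-48, 0, -1]
  ],
  "roll": [0, 0, 0, 0, 0],
  "jaw": 0.535
}}

```text
clock: 12.47
position: [0.4859, 0.1862, 0.0942]
ee_rot: [0.998, -0.063, -0.0, 0.0]
ft_force: [0.5, 1.2, 0.1]
grip_width: 0.536
```

```bash
python3 -c "
from h import *
tilt(14)"
```

```text
TCP [0.485  0.1866 0.0945] F [-0.5  0.8 -0.5] w 0.538 t 12.5167
z -0.090 n 19 a -0.032..-0.009 b -0.027..0.011
z -0.075 n 39 a -0.028..0.001 b -0.026..-0.017
z -0.060 n 60 a -0.026..0.008 b -0.025..-0.001
z -0.045 n 61 a -0.022..0.011 b -0.026..0.005
z -0.030 n 52 a -0.013..0.017 b -0.026..0.011
z -0.015 n 54 a -0.006..0.024 b -0.027..-0.016
z 0.000 n 47 a 0.007..0.027 b -0.029..0.020
z 0.015 n 3 a -0.006..0.013 b -0.029..-0.027
z 0.030 n 13 a -0.007..0.015 b -0.030..0.024
z 0.045 n 2 a 0.015..0.016 b -0.027..-0.027
```

Tilt is now about 70°. I push a little further.

Request:
{"fn": "send_rows", "kwargs": {
  "offset": [
    [-6, 0, 0],
    [-12, 0, 0],
    [-18, 0, 0],
    [-20, 0, 0],
    [-20, 0, 0]
  ],
  "roll": [0, 0, 0, 0, 0]
}}

```text
clock: 12.93
position: [0.4672, 0.1886, 0.0943]
ee_rot: [0.998, -0.063, -0.0, 0.0]
ft_force: [-0.6, 0.3, -0.9]
grip_width: 0.539
```

```bash
python3 -c "
from h import *
tilt(15)"
```

```text
TCP [0.4675 0.1885 0.0943] F [ 0.2  0.5 -1.6] w 0.538 t 12.9833
z -0.090 n 11 a -0.012..0.008 b -0.024..-0.015
z -0.075 n 38 a -0.014..0.012 b -0.027..-0.017
z -0.060 n 52 a -0.014..0.016 b -0.027..-0.007
z -0.045 n 47 a -0.010..0.019 b -0.026..-0.014
z -0.030 n 43 a -0.005..0.021 b -0.026..-0.021
z -0.015 n 48 a -0.001..0.024 b -0.026..-0.019
z 0.000 n 64 a -0.008..0.027 b -0.030..0.020
z 0.015 n 14 a -0.007..0.013 b -0.030..0.024
z 0.030 n 13 a -0.006..0.013 b -0.030..0.027
z 0.045 n 6 a -0.005..0.014 b -0.028..0.019
```

About 79° now. I move back over the tray middle and press down, so the mouth squares up on the floor.

Request:
{"fn": "send_rows", "kwargs": {
  "offset": [
    [2, 0, -12],
    [12, 0, -12],
    [26, 0, -12],
    [40, 0, -12],
    [50, 0, -12]
  ],
  "roll": [0, 0, 0, 0, 0]
}}

```text
clock: 13.4
position: [0.5195, 0.1816, 0.1068]
ee_rot: [0.998, -0.064, 0.001, -0.0]
ft_force: [-0.7, 0.3, -1.1]
grip_width: 0.537
```

Request:
{"fn": "send_rows", "kwargs": {
  "offset": [
    [0, 0, 5],
    [0, 0, 10],
    [0, 0, 14],
    [0, 0, 18],
    [0, 0, 22]
  ],
  "roll": [0, 0, 0, 0, 0]
}}

```text
clock: 13.82
position: [0.5167, 0.1824, 0.0837]
ee_rot: [0.998, -0.063, -0.0, 0.0]
ft_force: [-0.4, -1.4, -0.0]
grip_width: 0.538
```

```bash
python3 -c "
from h import *
tilt(16)"
```

```text
TCP [0.5164 0.1821 0.0831] F [-0.5  0.2 -1.9] w 0.536 t 13.8667
z -0.075 n 47 a -0.063..-0.003 b -0.027..0.023
z -0.060 n 57 a -0.029..0.004 b -0.027..0.013
z -0.045 n 61 a -0.025..0.008 b -0.025..0.016
z -0.030 n 61 a -0.015..0.017 b -0.026..0.011
z -0.015 n 56 a -0.009..0.023 b -0.026..-0.010
z 0.000 n 50 a -0.006..0.026 b -0.029..0.020
z 0.015 n 7 a -0.007..0.013 b -0.030..-0.028
z 0.030 n 15 a -0.007..0.012 b -0.029..0.024
```

Request:
{"fn": "send_rows", "kwargs": {
  "offset": [
    [0, 0, -8],
    [-12, 0, -11],
    [-24, 0, -11],
    [-36, 0, -11],
    [-46, 0, -11]
  ],
  "roll": [0, 0, 0, 0, 0]
}}

```text
clock: 14.28
position: [0.4711, 0.1883, 0.0961]
ee_rot: [0.998, -0.063, 0.0, -0.0]
ft_force: [0.2, 0.1, -0.6]
grip_width: 0.535
```

Request:
{"fn": "send_rows", "kwargs": {
  "offset": [
    [-6, 0, 0],
    [-12, 0, 0],
    [-17, 0, 0],
    [-17, 0, 0],
    [-17, 0, 0]
  ],
  "roll": [0, 0, 0, 0, 0]
}}

```text
clock: 14.7
position: [0.455, 0.1901, 0.0955]
ee_rot: [0.998, -0.063, 0.0, 0.0]
ft_force: [-0.6, -0.6, -0.1]
grip_width: 0.535
```

Request:
{"fn": "send_rows", "kwargs": {
  "offset": [
    [0, 0, 0],
    [0, 0, 0],
    [0, 0, 0],
    [0, 0, 0],
    [0, 0, 0]
  ],
  "roll": [0, 0, 0, 0, 0],
  "jaw": 0,
  "newtons": 50
}}

```text
clock: 15.12
position: [0.4548, 0.1901, 0.0952]
ee_rot: [0.998, -0.063, -0.0, 0.0]
ft_force: [-0.4, -0.2, 0.1]
grip_width: 0.515
```

```bash
python3 -c "
from h import *
tilt(17)"
```

```text
TCP [0.4548 0.1901 0.0952] F [ 0.4 -0.1 -1.5] w 0.509 t 15.1667
z -0.090 n 24 a 0.001..0.022 b -0.024..-0.009
z -0.075 n 42 a -0.001..0.027 b -0.026..0.011
z -0.060 n 53 a -0.004..0.027 b -0.026..0.009
z -0.045 n 46 a 0.001..0.027 b -0.026..-0.020
z -0.030 n 50 a 0.002..0.028 b -0.027..-0.011
z -0.015 n 53 a 0.000..0.028 b -0.026..-0.003
z 0.000 n 70 a -0.006..0.028 b -0.029..0.023
z 0.015 n 18 a -0.008..0.014 b -0.030..0.027
z 0.030 n 12 a -0.008..0.012 b -0.030..0.023
```

Now vertical (flat sides, a 0 to 28 mm) and gripped firmly. I carry it to the tray middle and stand it there for a proper regrip.

Request:
{"fn": "send_rows", "kwargs": {
  "offset": [
    [0, 0, -10],
    [10, 0, -12],
    [26, 0, -12],
    [42, 0, -12],
    [56, 0, -12]
  ],
  "roll": [0, 0, 0, 0, 0]
}}

```text
clock: 15.58
position: [0.5123, 0.1826, 0.1081]
ee_rot: [0.998, -0.063, 0.001, -0.0]
ft_force: [-0.1, 0.3, 0.4]
grip_width: 0.511
```

Request:
{"fn": "send_rows", "kwargs": {
  "offset": [
    [4, 0, 0],
    [4, 0, 5],
    [4, 0, 9],
    [4, 0, 12],
    [4, 0, 14]
  ],
  "roll": [0, 0, 0, 0, 0]
}}

```text
clock: 16.0
position: [0.5135, 0.1827, 0.0927]
ee_rot: [0.998, -0.063, -0.0, 0.0]
ft_force: [0.0, 0.2, 0.6]
grip_width: 0.511
```

```bash
python3 -c "
from h import *
tilt(18)"
```

```text
TCP [0.5134 0.1827 0.0925] F [-1.  -0.4 -0.1] w 0.518 t 16.05
z -0.090 n 32 a -0.060..0.024 b -0.023..0.021
z -0.075 n 41 a 0.001..0.028 b -0.026..-0.020
z -0.060 n 48 a -0.001..0.028 b -0.026..-0.002
z -0.045 n 42 a 0.002..0.026 b -0.026..-0.021
z -0.030 n 48 a 0.000..0.026 b -0.026..-0.020
z -0.015 n 47 a 0.001..0.026 b -0.025..-0.020
z 0.000 n 61 a -0.007..0.027 b -0.029..0.020
z 0.015 n 15 a -0.007..0.013 b -0.030..-0.025
z 0.030 n 17 a -0.006..0.014 b -0.029..0.023
z 0.045 n 1 a -0.005..-0.005 b -0.027..-0.027
```

Request:
{"fn": "send_rows", "kwargs": {
  "offset": [
    [0, 0, 2],
    [0, 0, 4],
    [0, 0, 6],
    [0, 0, 6],
    [0, 0, 6]
  ],
  "roll": [0, 0, 0, 0, 0]
}}

```text
clock: 16.47
position: [0.5142, 0.1826, 0.0872]
ee_rot: [0.998, -0.063, -0.0, 0.0]
ft_force: [0.1, 0.4, -0.4]
grip_width: 0.514
```

Request:
{"fn": "send_rows", "kwargs": {
  "offset": [
    [0, 0, 2],
    [0, 0, 4],
    [0, 0, 6],
    [0, 0, 6],
    [0, 0, 6]
  ],
  "roll": [0, 0, 0, 0, 0]
}}

```text
clock: 16.88
position: [0.5142, 0.1825, 0.0811]
ee_rot: [0.998, -0.063, -0.0, 0.0]
ft_force: [-0.0, -0.3, 0.5]
grip_width: 0.513
```

Request:
{"fn": "send_rows", "kwargs": {
  "offset": [
    [0, 0, 2],
    [0, 0, 4],
    [0, 0, 5],
    [0, 0, 5],
    [0, 0, 5]
  ],
  "roll": [0, 0, 0, 0, 0]
}}

```text
clock: 17.3
position: [0.5144, 0.1826, 0.0764]
ee_rot: [0.998, -0.063, 0.0, 0.0]
ft_force: [-1.2, 0.2, 3.3]
grip_width: 0.509
```

```bash
python3 -c "
from h import *
im=tilt(19)
cv2.imwrite('pics/c4.png',cv2.resize(im[110:220,180:290],None,fx=4,fy=4,interpolation=2))"
```

```text
TCP [0.5144 0.1827 0.0764] F [-0.9  0.6  1.6] w 0.514 t 17.35
z -0.075 n 32 a -0.061..0.026 b -0.029..0.022
z -0.060 n 53 a -0.060..0.027 b -0.026..0.006
z -0.045 n 43 a 0.001..0.027 b -0.026..-0.021
z -0.030 n 48 a 0.001..0.027 b -0.027..-0.020
z -0.015 n 46 a 0.002..0.028 b -0.027..-0.021
z 0.000 n 61 a -0.006..0.026 b -0.029..0.021
z 0.015 n 15 a -0.008..0.012 b -0.030..-0.025
z 0.030 n 8 a -0.007..0.012 b -0.029..0.023
```

View pics/c4.png

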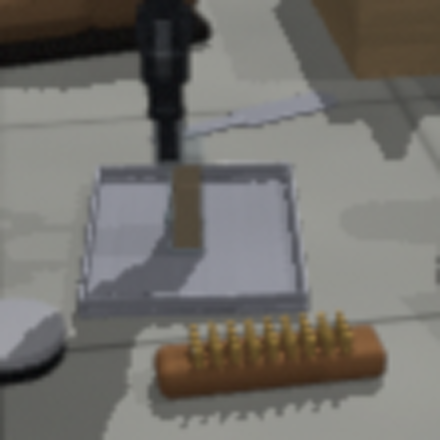

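```bash
python3 - <<'E'
from h import *
for v in (151.5,172.5):
    o,d=ray("side",226.7,v); print(o+d*(.161-o[1])/d[1])
E
```

```text
[0.52731264 0.161      0.07303114]
[0.52501168 0.161      0.00391432]
```

```bash
python3 - <<'E'
from h import *
im=cv2.imread("pics/side19.png").astype(int)
for v in range(138,180):
    o,d=ray("side",226.7,v); z=(o+d*(.161-o[1])/d[1])[2]
    print(v,round(z,4),im[v,223:231].mean(0).round().tolist())
E
```

```text
138 0.1151 [85.0, 88.0, 86.0]
139 0.112 [95.0, 97.0, 96.0]
140 0.1089 [106.0, 106.0, 105.0]
141 0.1059 [111.0, 106.0, 104.0]
142 0.1028 [110.0, 104.0, 101.0]
143 0.0997 [101.0, 96.0, 92.0]
144 0.0966 [97.0, 94.0, 90.0]
145 0.0935 [102.0, 101.0, 97.0]
146 0.0904 [104.0, 103.0, 99.0]
147 0.0872 [103.0, 102.0, 98.0]
148 0.0841 [97.0, 97.0, 92.0]
149 0.081 [91.0, 90.0, 87.0]
150 0.0778 [94.0, 94.0, 91.0]
151 0.0746 [77.0, 82.0, 85.0]
152 0.0714 [65.0, 75.0, 82.0]
153 0.0682 [63.0, 74.0, 81.0]
154 0.065 [63.0, 74.0, 81.0]
155 0.0618 [66.0, 77.0, 84.0]
156 0.0586 [70.0, 81.0, 89.0]
157 0.0554 [69.0, 79.0, 86.0]
158 0.0521 [69.0, 79.0, 86.0]
159 0.0489 [69.0, 79.0, 86.0]
160 0.0456 [69.0, 79.0, 86.0]
161 0.0423 [70.0, 79.0, 86.0]
162 0.0391 [70.0, 80.0, 86.0]
163 0.0358 [69.0, 79.0, 85.0]
164 0.0325 [67.0, 77.0, 84.0]
165 0.0291 [65.0, 76.0, 82.0]
166 0.0258 [65.0, 75.0, 82.0]
167 0.0225 [64.0, 75.0, 82.0]
168 0.0191 [65.0, 76.0, 82.0]
169 0.0158 [65.0, 76.0, 82.0]
170 0.0124 [65.0, 75.0, 82.0]
171 0.009 [69.0, 77.0, 82.0]
172 0.0056 [89.0, 86.0, 83.0]
173 0.0022 [92.0, 86.0, 82.0]
174 -0.0012 [101.0, 94.0, 92.0]
175 -0.0046 [109.0, 102.0, 100.0]
176 -0.0081 [116.0, 107.0, 106.0]
177 -0.0115 [118.0, 110.0, 108.0]
178 -0.015 [123.0, 115.0, 113.0]
179 -0.0185 [129.0, 120.0, 119.0]
```

The case now stands mouth down on the tray floor at crop (187,250). The eraser's front face spans z about 8–60 mm, so it looks already sunk past the rib onto the floor. I regrip at the proper place and tap anyway to be sure, then lift.

Request:
{"fn": "send_rows", "kwargs": {
  "offset": [
    [0, 0, 0],
    [0, 0, 0],
    [0, 0, 0],
    [7, 0, 10],
    [14, 0, 20]
  ],
  "roll": [0, 0, 0, 0, 0],
  "jaw": 0.75
}}

```text
clock: 17.77
position: [0.5287, 0.181, 0.0566]
ee_rot: [0.998, -0.063, 0.001, -0.0]
ft_force: [0.3, 0.3, -0.0]
grip_width: 0.747
```

Request:
{"fn": "send_rows", "kwargs": {
  "offset": [
    [0, 0, 6],
    [0, 0, 6],
    [0, 0, 6],
    [0, 0, 6],
    [0, 0, 6]
  ],
  "roll": [0, 0, 0, 0, 0]
}}

```text
clock: 18.18
position: [0.5282, 0.1811, 0.0509]
ee_rot: [0.998, -0.063, 0.0, -0.0]
ft_force: [0.2, 0.6, -0.0]
grip_width: 0.751
```

```bash
python3 -c "
from h import *
tilt(20)"
```

```text
TCP [0.5283 0.181  0.0509] F [ 0.4 -0.   1.1] w 0.748 t 18.2333
z -0.045 n 68 a -0.075..0.083 b -0.027..0.026
z -0.030 n 50 a -0.017..0.013 b -0.027..0.004
z -0.015 n 37 a -0.013..0.010 b -0.027..-0.019
z 0.000 n 10 a -0.014..-0.009 b -0.027..-0.021
z 0.015 n 12 a -0.015..-0.009 b -0.026..-0.022
z 0.030 n 23 a -0.015..0.009 b -0.024..0.024
```

Request:
{"fn": "send_rows", "kwargs": {
  "offset": [
    [0, 0, 0],
    [0, 0, 0],
    [0, 0, 0],
    [0, 0, 0],
    [0, 0, 0]
  ],
  "roll": [0, 0, 0, 0, 0],
  "jaw": 0,
  "newtons": 60
}}

```text
clock: 18.65
position: [0.5285, 0.1809, 0.0508]
ee_rot: [0.998, -0.063, 0.0, -0.0]
ft_force: [-0.5, -0.4, 5.8]
grip_width: 0.529
```

Request:
{"fn": "send_rows", "kwargs": {
  "offset": [
    [0, 0, -7],
    [0, 0, -14],
    [0, 0, -14],
    [0, 0, 0],
    [0, 0, 1]
  ],
  "roll": [0, 0, 0, 0, 0]
}}

```text
clock: 19.07
position: [0.5294, 0.1815, 0.05]
ee_rot: [0.998, -0.063, 0.001, -0.001]
ft_force: [1.1, 0.9, 9.8]
grip_width: 0.53
```

```bash
python3 -c "
from h import *
tilt(21)"
```

```text
TCP [0.5292 0.1815 0.05  ] F [0.8 1.2 3.3] w 0.531 t 19.1167
z -0.045 n 62 a -0.076..0.083 b -0.027..0.026
z -0.030 n 45 a -0.018..0.012 b -0.026..-0.006
z -0.015 n 45 a -0.014..0.012 b -0.027..-0.020
z 0.000 n 21 a -0.014..0.013 b -0.029..-0.022
z 0.015 n 21 a -0.013..0.013 b -0.030..-0.020
z 0.030 n 18 a -0.013..0.009 b -0.029..0.017
```

Request:
{"fn": "send_rows", "kwargs": {
  "offset": [
    [0, 0, -16],
    [0, 0, -16],
    [0, 0, 1],
    [0, 0, 1],
    [0, 0, -16]
  ],
  "roll": [0, 0, 0, 0, 0]
}}

```text
clock: 19.53
position: [0.5265, 0.1801, 0.0624]
ee_rot: [0.998, -0.063, -0.002, 0.001]
ft_force: [-1.0, 0.2, -0.6]
grip_width: 0.53
```

Request:
{"fn": "send_rows", "kwargs": {
  "offset": [
    [0, 0, 0],
    [0, 0, 17],
    [0, 0, 17],
    [0, 0, 10],
    [0, 0, 0]
  ],
  "roll": [0, 0, 0, 0, 0]
}}

```text
clock: 19.95
position: [0.5271, 0.1804, 0.0645]
ee_rot: [0.998, -0.063, -0.001, 0.0]
ft_force: [0.0, -1.3, -0.9]
grip_width: 0.531
```

Request:
{"fn": "send_rows", "kwargs": {
  "offset": [
    [0, 0, -20],
    [0, 0, -40],
    [0, 0, -60],
    [0, 0, -80],
    [0, 0, -90]
  ],
  "roll": [0, 0, 0, 0, 0]
}}

```text
clock: 20.37
position: [0.529, 0.1813, 0.1585]
ee_rot: [0.998, -0.063, 0.002, -0.0]
ft_force: [0.6, -0.1, -0.1]
grip_width: 0.53
```

```bash
python3 -c "
from h import *
im=tilt(22)
cv2.imwrite('pics/c5.png',cv2.resize(im[90:210,170:290],None,fx=4,fy=4,interpolation=2))"
```

```text
TCP [0.5295 0.1815 0.1593] F [ 0.8 -0.1  1.9] w 0.527 t 20.4167
z -0.045 n 46 a -0.014..0.011 b -0.027..-0.021
z -0.030 n 52 a -0.014..0.012 b -0.027..-0.021
z -0.015 n 52 a -0.013..0.012 b -0.027..-0.022
z 0.000 n 23 a -0.014..0.012 b -0.029..-0.023
z 0.015 n 25 a -0.014..0.013 b -0.030..-0.016
z 0.030 n 27 a -0.014..0.013 b -0.027..0.027
```

View pics/c5.png

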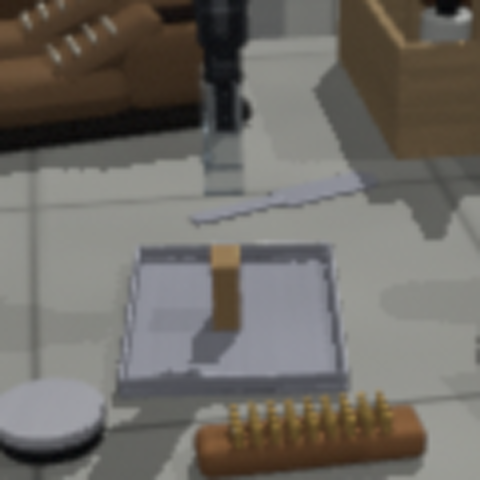

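The eraser stands on end in the tray at crop (224,290). The empty clear case is in the gripper above it at (222,150). I carry the case to clear tiles near its old place, still mouth down.

Request:
{"fn": "send_rows", "kwargs": {
  "offset": [
    [5, 39, 0],
    [10, 77, 0],
    [15, 116, 0],
    [20, 155, 0],
    [24.5, 193, 0]
  ],
  "roll": [-0.025, -0.05, -0.075, -0.1, -0.126]
}}

```text
clock: 20.83
position: [0.5274, -0.0158, 0.1547]
ee_rot: [1.0, 0.0, -0.0, 0.0]
ft_force: [1.5, -0.1, -0.1]
grip_width: 0.525
```

Request:
{"fn": "send_rows", "kwargs": {
  "offset": [
    [0, 38, 0],
    [0, 76, 0],
    [0, 114, 0],
    [0, 152, 0],
    [0, 186, 0]
  ],
  "roll": [0, 0, 0, 0, 0]
}}

```text
clock: 21.25
position: [0.5272, -0.2023, 0.1546]
ee_rot: [1.0, -0.001, -0.0, 0.0]
ft_force: [0.6, -0.0, -1.2]
grip_width: 0.532
```

Request:
{"fn": "send_rows", "kwargs": {
  "offset": [
    [0, 0, 25],
    [0, 0, 55],
    [0, 0, 85],
    [0, 0, 100],
    [0, 0, 104]
  ],
  "roll": [0, 0, 0, 0, 0]
}}

```text
clock: 21.67
position: [0.5256, -0.1989, 0.0475]
ee_rot: [1.0, -0.0, -0.003, -0.001]
ft_force: [-0.7, 0.1, -1.1]
grip_width: 0.531
```

Request:
{"fn": "send_rows", "kwargs": {
  "offset": [
    [0, 0, 2],
    [0, 0, 4],
    [0, 0, 6],
    [0, 0, 8],
    [0, 0, 8]
  ],
  "roll": [0, 0, 0, 0, 0]
}}

```text
clock: 22.08
position: [0.5285, -0.1998, 0.0438]
ee_rot: [1.0, -0.0, 0.0, 0.0]
ft_force: [-0.2, -0.6, 0.3]
grip_width: 0.528
```

```bash
python3 -c "
from h import *
tilt(23)"
```

```text
TCP [ 0.5284 -0.1998  0.0438] F [0.4 0.5 0.1] w 0.53 t 22.1333
z -0.045 n 38 a -0.076..0.011 b -0.025..0.029
z -0.030 n 130 a -0.078..0.013 b -0.028..0.029
z -0.015 n 80 a -0.015..0.013 b -0.025..0.013
z 0.000 n 49 a -0.015..0.011 b -0.030..0.012
z 0.015 n 51 a -0.015..0.011 b -0.030..0.011
z 0.030 n 65 a -0.015..0.000 b -0.029..0.023
z 0.045 n 13 a -0.012..-0.010 b -0.028..0.029
```

Request:
{"fn": "send_rows", "kwargs": {
  "offset": [
    [0, 0, 1],
    [0, 0, 2],
    [0, 0, 3],
    [0, 0, 3],
    [0, 0, 3]
  ],
  "roll": [0, 0, 0, 0, 0]
}}

```text
clock: 22.55
position: [0.5297, -0.2001, 0.0431]
ee_rot: [1.0, -0.0, 0.002, 0.001]
ft_force: [-5.0, 2.2, 19.7]
grip_width: 0.532
```

Request:
{"fn": "send_rows", "kwargs": {
  "offset": [
    [0, 0, 1],
    [0, 0, 2],
    [0, 0, 3],
    [0, 0, 3],
    [0, 0, 3]
  ],
  "roll": [0, 0, 0, 0, 0]
}}

```text
clock: 22.97
position: [0.5319, -0.2006, 0.0425]
ee_rot: [1.0, -0.0, 0.004, 0.002]
ft_force: [-6.8, 2.8, 35.7]
grip_width: 0.529
```

Request:
{"fn": "send_rows", "kwargs": {
  "offset": [
    [0, 0, -3],
    [0, 0, -5],
    [0, 0, -6],
    [0, 0, -6],
    [0, 0, -6]
  ],
  "roll": [0, 0, 0, 0, 0]
}}

```text
clock: 23.38
position: [0.5279, -0.1996, 0.0429]
ee_rot: [1.0, -0.0, -0.0, -0.0]
ft_force: [0.4, 0.5, -0.5]
grip_width: 0.528
```

Request:
{"fn": "send_rows", "kwargs": {
  "offset": [
    [0, 0, 0],
    [0, 0, 0],
    [0, 0, 0],
    [0, 0, -4],
    [0, 0, -12]
  ],
  "roll": [0, 0, 0, 0, 0],
  "jaw": 0.75,
  "newtons": 20
}}

```text
clock: 23.8
position: [0.5276, -0.1995, 0.0549]
ee_rot: [1.0, -0.0, -0.001, -0.0]
ft_force: [0.4, 0.2, -0.0]
grip_width: 0.748
```

Request:
{"fn": "send_rows", "kwargs": {
  "offset": [
    [6, 0, -8],
    [12, 0, -8],
    [12, 0, -8],
    [12, 0, -8],
    [12, 0, -8]
  ],
  "roll": [0, 0, 0, 0, 0]
}}

```text
clock: 24.22
position: [0.54, -0.1996, 0.063]
ee_rot: [1.0, -0.0, -0.0, -0.0]
ft_force: [0.8, -0.0, 0.3]
grip_width: 0.749
```

```bash
python3 -c "
from h import *
tilt(24)"
```

```text
TCP [ 0.5398 -0.1996  0.0629] F [ 0.1  1.5 -0.4] w 0.747 t 24.2667
z -0.060 n 77 a -0.088..-0.003 b -0.026..0.029
z -0.045 n 109 a -0.087..-0.003 b -0.026..0.027
z -0.030 n 96 a -0.029..-0.003 b -0.026..0.010
z -0.015 n 94 a -0.029..-0.002 b -0.026..0.021
z 0.000 n 85 a -0.029..-0.007 b -0.026..0.019
z 0.015 n 190 a -0.029..-0.004 b -0.024..0.021
z 0.030 n 1 a -0.006..-0.006 b 0.030..0.030
z 0.045 n 2 a -0.010..-0.008 b 0.029..0.030
```

Request:
{"fn": "send_rows", "kwargs": {
  "offset": [
    [0, 0, 0],
    [0, 0, 0],
    [0, 0, 0],
    [0, 0, 0],
    [0, 0, 0]
  ],
  "roll": [0, 0, 0, 0, 0],
  "jaw": 0.535
}}

```text
clock: 24.68
position: [0.5401, -0.1997, 0.0633]
ee_rot: [1.0, -0.0, -0.0, 0.0]
ft_force: [0.1, 0.2, -0.6]
grip_width: 0.531
```

Request:
{"fn": "send_rows", "kwargs": {
  "offset": [
    [6, 0, 1],
    [13, 0, 2],
    [19, 0, 3],
    [25, 0, 5],
    [31, 0, 7]
  ],
  "roll": [0, 0, 0, 0, 0]
}}

```text
clock: 25.1
position: [0.5722, -0.1997, 0.0562]
ee_rot: [1.0, -0.0, 0.0, 0.0]
ft_force: [0.3, 0.3, 0.8]
grip_width: 0.535
```

```bash
python3 -c "
from h import *
tilt(25)"
```

```text
TCP [ 0.5728 -0.1994  0.0557] F [ 0.3 -0.1  2.8] w 0.536 t 25.15
z -0.060 n 9 a -0.054..-0.030 b -0.026..-0.023
z -0.045 n 120 a -0.058..-0.026 b -0.026..0.020
z -0.030 n 158 a -0.052..-0.019 b -0.025..0.018
z -0.015 n 145 a -0.044..-0.013 b -0.026..0.017
z 0.000 n 153 a -0.039..-0.009 b -0.026..0.019
z 0.015 n 256 a -0.031..-0.002 b -0.026..0.022
z 0.030 n 29 a -0.012..0.007 b -0.030..0.027
z 0.045 n 15 a -0.012..-0.008 b -0.023..0.027
```

Tipping works (about 23°). I continue the arc.

Request:
{"fn": "send_rows", "kwargs": {
  "offset": [
    [6, 0, 3],
    [12, 0, 6],
    [18, 0, 10],
    [23, 0, 13],
    [27, 0, 16]
  ],
  "roll": [0, 0, 0, 0, 0]
}}

```text
clock: 25.57
position: [0.5985, -0.1996, 0.0396]
ee_rot: [1.0, -0.0, -0.0, -0.0]
ft_force: [-0.1, 0.1, 0.4]
grip_width: 0.536
```

Request:
{"fn": "send_rows", "kwargs": {
  "offset": [
    [4, 0, 5],
    [8, 0, 10],
    [11, 0, 15],
    [14, 0, 20],
    [16, 0, 25]
  ],
  "roll": [0, 0, 0, 0, 0]
}}

```text
clock: 25.98
position: [0.6144, -0.1997, 0.0147]
ee_rot: [1.0, -0.0, -0.0, -0.0]
ft_force: [0.2, 0.6, 0.9]
grip_width: 0.537
```

```bash
python3 -c "
from h import *
im=tilt(26)
cv2.imwrite('pics/c6.png',cv2.resize(im[190:290,200:320],None,fx=4,fy=4,interpolation=2))"
```

```text
TCP [ 0.6141 -0.1995  0.0137] F [-0.7  1.  -1. ] w 0.541 t 26.0333
z -0.015 n 39 a -0.079..-0.044 b -0.026..0.019
z 0.000 n 204 a -0.084..0.001 b -0.026..0.022
z 0.015 n 445 a -0.076..-0.004 b -0.026..0.022
z 0.030 n 257 a -0.037..-0.003 b -0.026..0.023
z 0.045 n 22 a -0.010..-0.004 b -0.027..0.029
```

View pics/c6.png

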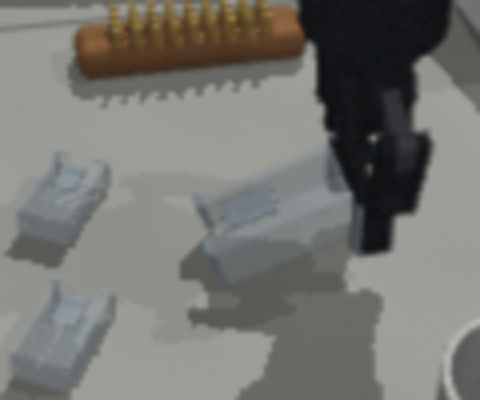

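The case is now about 20° from flat, tongue up (crop 250,205), mouth edge down at left. I lower it a little more, release, and retreat.

Request:
{"fn": "send_rows", "kwargs": {
  "offset": [
    [1, 0, 3],
    [2, 0, 6],
    [2, 0, 9],
    [2, 0, 11],
    [2, 0, 11]
  ],
  "roll": [0, 0, 0, 0, 0]
}}

```text
clock: 26.45
position: [0.6159, -0.1998, 0.0039]
ee_rot: [1.0, -0.0, -0.0, -0.0]
ft_force: [-1.1, 0.7, 0.6]
grip_width: 0.537
```

Request:
{"fn": "send_rows", "kwargs": {
  "offset": [
    [0, 0, 0],
    [0, 0, 0],
    [0, 0, 0],
    [0, 0, 0],
    [0, 0, 0]
  ],
  "roll": [0, 0, 0, 0, 0],
  "jaw": 0.85
}}

```text
clock: 26.87
position: [0.6162, -0.1998, 0.0044]
ee_rot: [1.0, -0.0, 0.0, 0.0]
ft_force: [0.1, -0.5, 0.8]
grip_width: 0.85
```

Request:
{"fn": "send_rows", "kwargs": {
  "offset": [
    [0, 0, -10],
    [0, 0, -40],
    [0, 0, -80],
    [0, 0, -120],
    [0, 0, -150]
  ],
  "roll": [0, 0, 0, 0, 0]
}}

```text
clock: 27.28
position: [0.6169, -0.1997, 0.1589]
ee_rot: [1.0, -0.0, 0.002, 0.0]
ft_force: [1.0, 0.1, 0.9]
grip_width: 0.85
```

Request:
{"fn": "send_rows", "kwargs": {
  "offset": [
    [0, 0, 0],
    [0, 10, -20],
    [0, 30, -40],
    [0, 50, -50],
    [0, 60, -50]
  ],
  "roll": [0, 0, 0, 0, 0]
}}

```text
clock: 27.7
position: [0.6167, -0.2629, 0.2078]
ee_rot: [1.0, -0.001, 0.002, 0.002]
ft_force: [0.2, -2.0, -0.3]
grip_width: 0.845
```

```bash
python3 - <<'E'
from h import *
p,z=eyes.camera("side"); cv2.imwrite("pics/side27.png",p)
cv2.imwrite("pics/c7.png",cv2.resize(p[110:310,150:380],None,fx=3,fy=3,interpolation=2))
q=P["side"]; V,U=np.mgrid[0:384,0:512]
X=((np.stack([(U-q["cx"])/f("side")*z,(V-q["cy"])/f("side")*z,z],-1)-q["t"])@q["R"]).reshape(-1,3)
m=(abs(X[:,0]-.57)<.07)&(abs(X[:,1]+.2)<.045)&(X[:,2]>.015)&(X[:,2]<.06)
print(m.sum(),np.percentile(X[m],[2,50,98],axis=0),cv2.minAreaRect((X[m][:,:2]*1000).astype(np.float32)))
E
```

```text
684 [[ 0.53512093 -0.224852    0.01585201]
 [ 0.57467979 -0.20893732  0.02758163]
 [ 0.61219579 -0.17820247  0.02976129]] ((574.1985473632812, -201.38265991210938), (49.696598052978516, 80.45247650146484), 89.74799346923828)
```

View pics/c7.png

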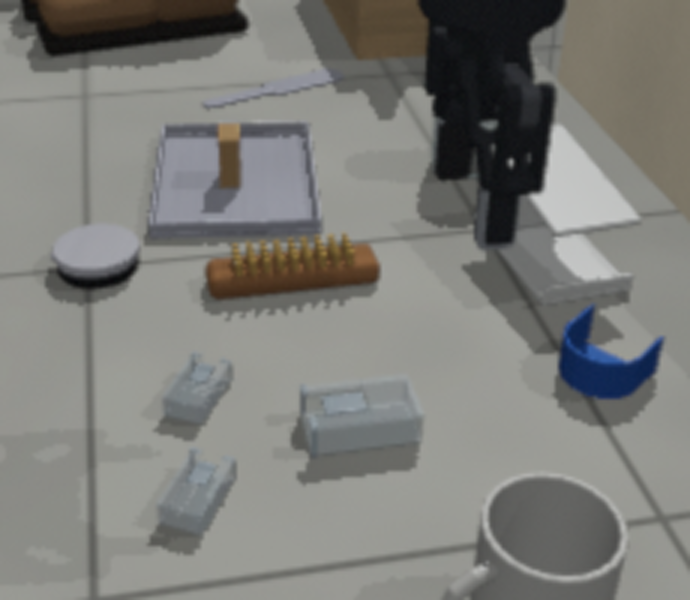

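The empty case lies flat with its tongue up at (360,415). The eraser is in the tray at (230,155), the others are undisturbed, and the gripper is clear.

```bash
python3 -c "
from workcell import manip
print(manip.hand_in())"
```

```text
the job is handed in; nothing more can be done
None
```

The job is done and handed in at about 28 s of the 48 s allowed. The eraser stands on end in the tray. The empty case lies flat on the tiles, tongue up, clear of the tray.

**How it went:** The case would not swing mouth down in the first grip. When I eased that grip, the case dropped flat into the tray from about 6 cm. I regripped it by the corner, swung it down with light grip and shaking, and squared it up against the tray's inner rim. I then stood it in the tray, regripped it properly, tapped it three times and lifted it off the eraser. Last, I stood it on the tiles, tipped it over gently with a light corner grip and released it.

**Last checks:**
- **Case:** depth gave its top at z ≈ 28 mm and its footprint at about 80 × 50 mm, centred at (0.574, −0.201).
- **Other things:** those in the last view (brush, polish, guard, mug, shoehorn, stand, small cases) look where they were. The jar was outside that view, so I did not check it at the end.

**What disagreed or fell short:**
- **Eraser loose early:** it had apparently already slipped past the rib before the deliberate taps, after the drop, the shaking and the first set-down.
- **Hard press:** setting the case on the tiles, the wrist force reached about 36 N before I backed off. That load went through the held case and stayed well under the 120 N wrist limit.
- **Camera mismatch:** the two cameras differed by about 4 to 7 mm in x for the case's position, so I used the average.

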